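Fit the blade plate on the vegetable dicer and shut the lid

TASK

Make the vegetable dicer ready: take the blade plate from the board by its black tab, lay it on the open dicer with the tab to the front and slide it about gently, never bearing down on the pins with more than about three kilos, until both holes drop over the pins and it lies flat on the deck. Then close the press lid fully down over it. Keep the fingers off the blades and leave the other things on the worktop standing where they are.

Things in the scene. Friction and masses are not known exactly. Their poses are not given: they have to be found in the camera images.
- dicer: Vegetable dicer, fixed on the worktop; this is the pose of its clear catch tray. Origin on the worktop under the cutting opening; x to the lid hinge (rear), y left, z up. A white top unit (deck, pins, hinge, lid in one) clips over the tray with play: each run it stands up to 6 mm off nominal in x and 6 mm in y (not turned, height exact), unreported; it stays there against pushes below 50 N.
- seat (a point): Nominal centre of the dicer's deck on its top face, z=72 mm: where the plate's origin belongs, but for the play of up to 6 mm. Axes as the dicer's. Deck x -47 to +124, y -58 to +58 mm, with a 56 x 56 mm opening at the centre. Two fixed steel pins, 8 mm diameter with bevelled tips, stand 7 mm above the deck at (-24,+38) and (+24,-38) mm from here, give or take the play.
- lid_hinge (a point): Nominal middle of the lid's hinge line (along the dicer's y), 64 mm behind the seat and 86.5 mm above the worktop; the play of up to 6 mm applies.
- lid (a joint): Angle of the press lid, rad: 0 = closed, 1.6 = wide open, starts at 1.0 to 1.25. Grey flap 104 mm long from hinge to front edge, 100 wide, 6 thick. Stands up when open, outer face to the rear; stays where it is left (about 1 N at its edge moves it). Closed, its outer face is 0.5 mm above the hinge line, front rib 4 mm higher. Teeth below go between the blades; it cannot close on an unseated plate.
- blade_plate: Blade plate, about 0.16 kg, flat on the board at first: aluminium frame 84 (x) x 104 (y) x 8 mm, 56 mm square opening. Origin: centre of the underside; x away from the tab, z up. Holes: round 11 mm at (-24,+38), slot 11 (x) x 13 (y) at (+24,-38) mm: 1.5 mm to spare round the pins, with its x and y along the dicer's. Seated, underside on the deck; resting on the pins, 7 mm higher.
- blades: Sharp steel grid in the opening of the blade plate (part of it, same origin and axes), 1.5 to 7.5 mm above its underside. The fingers must not touch it.
- plate_grip (a point): Point in the blade plate's black grip tab, 72 mm in front (-x) of the plate's origin, 24 mm above its underside. The tab is an upright fin 10 mm thick (x), 40 wide (y), its top 32 mm above the underside; it stands on a tongue 8 mm high that joins it to the frame 30 mm behind it. Take it from above across its 10 mm (along the plate's x). Seated, it stands out over the dicer's front.
- board: Wooden serving board 229 x 122 x 19 mm on the worktop, the blade plate lying on it. Origin: centre of its underside; y along its length.
- salt_mill: Salt mill, 42 mm diameter, 114 mm high, standing between board and dicer; a bystander. Origin: centre of its foot.
- pepper_mill: Pepper mill, 42 mm diameter, 114 mm high, standing farther back; a bystander. Origin: centre of its foot.
- kitchen_timer: Round kitchen timer, 61 mm diameter, 54 mm high, near the front edge; a bystander. Origin: centre of its foot.
- mug_grey: Mug, 82 mm wide, 100 mm high, at the back left; a bystander. Origin: under it.
- spice_jar_2: Spice jar, 41 mm diameter, 105 mm high, the rearmost of three at the right-hand wall; a bystander. Origin: centre of its foot.

How it is judged:
By the outcome, as a careful person would: the job done as asked, in the order asked, and still so for the second after the job is handed in, with the robot touching nothing.
It also fails if it takes over 72 s, if anything falls off the work surface, if the arm or the gripper's body presses on something with over 40 N, if the wrist force passes 120 N, or if a joint passes its speed limit or range.

ROBOT

A 6-joint arm with a two-finger parallel gripper is mounted at the origin on a cart in front of the work surface, level with it; the furniture and walls round the work are solid. World frame = base frame: x ahead of the robot, y to its left, z up, the work surface at z = 0. Lengths are in m, angles in rad, forces in N, time in s.
With the tool pointing down it reaches from about 0.325 to 0.875 m from the base axis. Payload 4.4 kg.
Tool frame: the origin (TCP) lies at the very end of the fingers, on their centre line; the grasp point (between the pads) lies 19 mm behind it; z points along the fingers, y is the line along which they close (so a half turn about z gives the same grasp; the last joint's range is limited). The gripper opens to 85 mm and grips with 20 to 120 N. Pads are 22 mm wide; open, the fingers measure 114 mm over their backs; the gripper's body (76 mm by 85 mm) begins 54 mm behind the grasp point. The pads swing forward as they close: fully open they stand 13 mm farther back than shut.
Start: joints at [1.038, 0.207, 1.542, -0, 1.393, -0.15], TCP at [0.214, 0.534, 0.231] pointing down, gripper open.
Joint ranges: [-2.73, 2.73], [-0.86, 2.22], [0.23, 2.46], [-1.11, 4.25], [0.08, 2.63], [-2.82, 2.82]. Speed limits (rad/s): [2.79, 2.79, 3.14, 3.14, 3.14, 3.14].

INTERFACE

Orientations are given as a rotation vector (axis times angle).
In Python, from station import sense, cams, workorder gives the robot as it stands. The module is installed in compiled form; this text tells all that it offers.
- The arm moves only by the tool carry_out, never from a script. Its argument "motion" is a list of rows, each a list of 3 entries, a list of its own where there are three numbers: the turn, a rotation vector about the tool's x, y, z in parts of the range, where 1.0 means pi rad, then the shift along the tool's x, y, z in parts of the range, where 1.0 means 80 cm, then the opening, from 0 (shut) to 1 (fully open). In form: [[[rx, ry, rz], [x, y, z], jaw], ...]. A call has 1 to 10 rows; each row is the pose to reach, as a shift and turn from the pose commanded when the call began, along the tool's axes at that moment; what a row does not reach only later rows make up. A row lasts 1/12 s, in which the tool goes at most 41.7 mm and 7.16 degrees, less where a joint would pass 70% of its speed; a pose out of reach is approached as far as the arm can. No shift or turn number may pass 1 either way. A call with a gripper value outside its range is refused whole. The fingers move at their own pace and stop on an object; "grip_force" is the grip in N (left out, the last holds). Time passes only in rows, so rows that repeat a pose let the fingers close. It gives the time, the measured TCP pose, the force, the opening and the grip force at its end, in the units of the state.
- sense(): the state, without advancing time (a new reading comes with each control period).
- cams.capture(name): name is "side" or "top"; returns a dict with "image" (420x560x3 uint8, blue, green, red), "fx", "fy", "cx", "cy" (pixels), "position" and "orientation" of the camera in the world. Camera axes: x right, y down, z forward; pixel columns grow to the right and rows downward; lengths in m; the calibration is good to about 2 mm. A picture is of the moment at which its call begins. There is no depth.
- workorder.job_done(): hands the job in; it is judged then, once.
The state is a dict: "t": time; "q": joint angles; "dq": joint speeds; "effort": joint torques, N m; "tool_pos": TCP position; "eef_rot": TCP orientation; "contact_force": force on the tool from outside, world axes, zero at the start; "torque": the same for the moment, N m; "width": finger opening in m; "grip_force": force on a finger pad.
Only numpy, scipy, OpenCV 4.12 (cv2) and the standard library are available. Lean on these libraries where they do the work, as an engineer would, in place of code of your own. Each camera call takes 0.05 s, during which the arm holds its last target. There are 200 camera calls.

## Working session

There is one attempt and no reset: what is moved stays moved. The work goes in short steps, Python scripts to look and compute and a tool call to move; the robot and the scene stay as the last step left them, time stands still between calls to the robot, and variables do not carry over. Pictures are saved under pics/ and viewed, at most 10 in all, crops included, and the job is handed in when it is done.

Besides the shell and the picture viewer there is one more tool, called after ">>>" as name(argument=value, ...) on one line, values as JSON. carry_out: Moves the arm, as the interface text tells. Its arguments: {"type":"object","properties":{"motion":{"type":"array","items":{"type":"array"}},"grip_force":{"type":"number"}},"required":["motion"]}

```bash
mkdir -p pics; python3 - <<'E'
from station import sense, cams
import cv2,json,numpy as np
s=sense();print({k:np.round(s[k],3).tolist() for k in s})
for n in("side","top"):
    c=cams.capture(n);cv2.imwrite(f"pics/{n}0.png",c["image"]);print(n,{k:(np.round(c[k],4).tolist()) for k in c if k!="image"})
E
```

```text
{'t': 0.0, 'q': [1.039, 0.207, 1.543, -0.0, 1.393, -0.151], 'dq': [0.0, 0.0, 0.0, -0.0, -0.001, 0.001], 'effort': [0.001, -38.304, -29.16, -0.0, 0.01, 0.0], 'tool_pos': [0.214, 0.533, 0.23], 'eef_rot': [-0.596, -3.084, 0.003], 'contact_force': [0.006, -0.501, 0.104], 'torque': [-0.012, -0.021, 0.065], 'grip_force': 0.0, 'width': 0.085}
side {'fx': 455.1664, 'fy': 455.1664, 'cx': 273.7775, 'cy': 208.7036, 'position': [0.0582, -0.3654, 1.1038], 'orientation': [-2.3449, 1.3106, -0.3445]}
top {'fx': 464.9347, 'fy': 464.9347, 'cx': 283.5931, 'cy': 209.5048, 'position': [0.3859, -0.0866, 1.142], 'orientation': [-2.137, 2.18, -0.1623]}
```

View pics/side0.png

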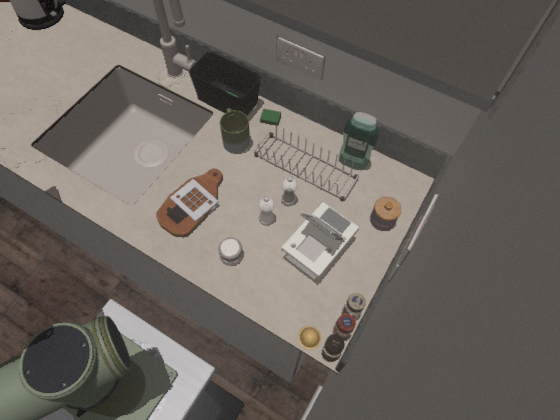

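View pics/top0.png

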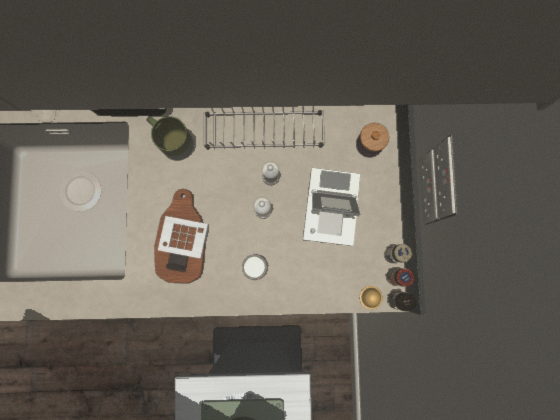

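The top view shows the plate at about (183,238), its tab at (178,263), and the dicer at (332,207). In the side view the plate is at about (194,202) and the dicer at (320,240). I'll enlarge both.

```bash
cat > h.py <<'E'
import numpy as np,cv2
from scipy.spatial.transform import Rotation as R
def P(c,X):
    X=np.atleast_2d(X); p=(X-c["position"])@R.from_rotvec(c["orientation"]).as_matrix()
    return np.c_[c["fx"]*p[:,0]/p[:,2]+c["cx"],c["fy"]*p[:,1]/p[:,2]+c["cy"]]
def ray(c,uv):
    d=R.from_rotvec(c["orientation"]).as_matrix()@[(uv[0]-c["cx"])/c["fx"],(uv[1]-c["cy"])/c["fy"],1]
    return np.array(c["position"]),d
def atz(c,uv,z):
    o,d=ray(c,uv); return o+d*(z-o[2])/d[2]
def tri(c1,a,c2,b):
    o1,d1=ray(c1,a);o2,d2=ray(c2,b)
    t=np.linalg.lstsq(np.c_[d1,-d2],o2-o1,rcond=None)[0]
    p,q=o1+t[0]*d1,o2+t[1]*d2
    return (p+q)/2,np.linalg.norm(p-q)
def crop(im,x,y,w,h,k):
    return cv2.resize(im[y:y+h,x:x+w],None,fx=k,fy=k,interpolation=cv2.INTER_CUBIC)
E
python3 - <<'E'
from h import *
from station import cams
t=cams.capture("top");s=cams.capture("side")
a=np.hstack([crop(t["image"],150,185,66,100,6),crop(t["image"],298,160,66,100,6)])
b=np.hstack([crop(s["image"],152,165,66,100,6),crop(s["image"],276,195,66+20,100,6)[:,:400]])
b=crop(s["image"],150,165,80,75,5);b2=crop(s["image"],280,200,80,80,5)
b=np.hstack([np.pad(b,((0,25),(0,0),(0,0))),b2])
cv2.imwrite("pics/tc.png",a);cv2.imwrite("pics/sc.png",b)
print(P(t,[[.214,.534,.23],[.4,0,0],[.4,-.2,0]]),P(s,[[.214,.534,.23],[.4,0,0]]))
E
```

```text
[[-52.67281775 372.30738232]
 [241.43057527 267.57105685]
 [323.43624188 265.86116513]] [[-25.47466381 160.8785764 ]
 [220.3966293  249.52059854]]
```

View pics/tc.png

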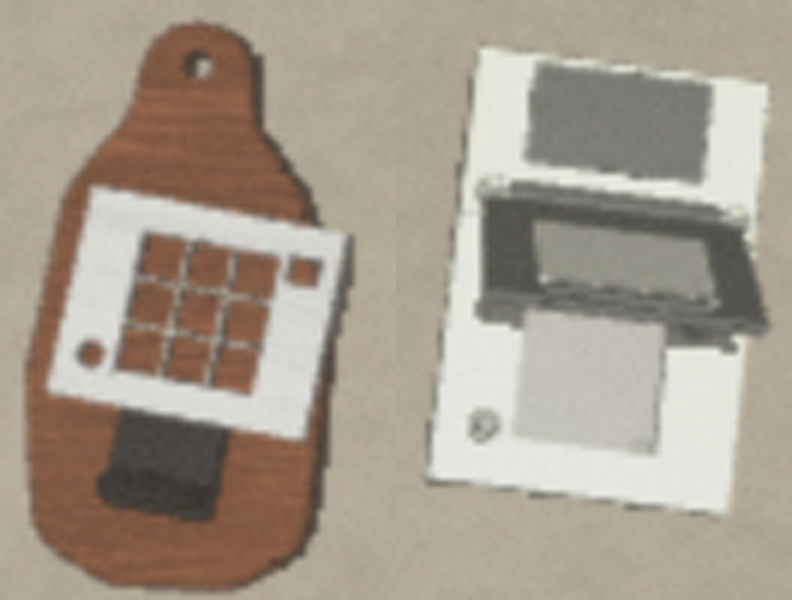

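View pics/sc.png

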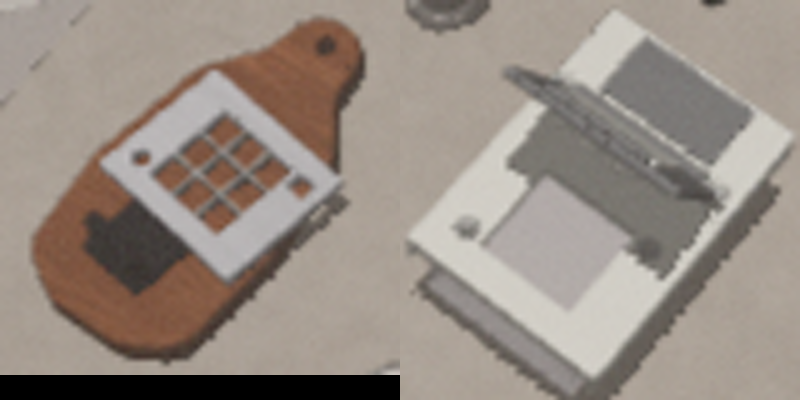

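Top crop: plate corners at (92,186), (350,235), (308,438), (47,390), and deck corners at (480,47), (770,85), (728,514), (428,482). The left pin is at (484,425). Side crop: plate corners at (213,70), (343,182), (230,282), (100,160), deck corners at (613,10), (795,137), (593,378), (410,240), and pins at (467,228) and (648,250). I'll fit poses with height left free.

```bash
cat > fit.py <<'E'
from h import *
from scipy.optimize import least_squares
def pose_fit(obs,x0):
    # obs: list (cam, model pts, pix); params x,y,z,yaw
    def f(p):
        M=R.from_euler("z",p[3]).as_matrix()
        return np.concatenate([(P(c,np.array(m)@M.T+p[:3])-u).ravel() for c,m,u in obs])
    r=least_squares(f,x0); return r.x,np.round(r.fun.reshape(-1,2),1)
def px(pts,k,off): return (np.array(pts,float)+.5)/k-.5+np.array(off)
E
python3 - <<'E'
from fit import *
from station import cams
t=cams.capture("top");s=cams.capture("side")
pl=[[.042,.052,.008],[.042,-.052,.008],[-.042,-.052,.008],[-.042,.052,.008],[-.024,.038,.008],[.024,-.038,.008]]
ut=px([(92,186),(350,235),(308,438),(47,390),(90,353),(304,271)],6,(150,185))
us=px([(213,70),(343,182),(230,282),(100,160),(141,157),(300,187)],5,(150,165))
print("plate",*pose_fit([(t,pl,ut),(s,pl,us)],[.5,.1,.02,0]))
for n in ([t,ut],[s,us]): print(" single, z fixed", pose_fit([(n[0],pl,n[1])],[.5,.1,.02,0])[0])
dk=[[.124,.058,0],[.124,-.058,0],[-.047,-.058,0],[-.047,.058,0],[-.024,.038,.004]]
vt=px([(84,47),(374,85),(332,514),(32,482),(88,425)],6,(298,160))
vs=px([(213,10),(395,137),(193,378),(10,240),(67,228),(248,248)],5,(280,200))
print("deck",*pose_fit([(t,dk,vt),(s,dk+[[.024,-.038,.004]],vs)],[.5,-.2,.07,0]))
for c,d,u in((t,dk,vt),(s,dk+[[.024,-.038,.004]],vs)): print(" single",pose_fit([(c,d,u)],[.5,-.2,.07,0])[0])
for n,a in(("salt",(262,207)),("pepper",(270,172)),("timer",(255,267)),("jar2",(402,254))):print(n,atz(t,a,.1).round(3))
E
```

```text
plate [ 0.47616135  0.13740012  0.0206432  -0.20636632] [[ 0.3 -0.2]
 [-0.3 -0.4]
 [-0.5  0.4]
 [ 0.1  0.2]
 [ 0.3  0.1]
 [ 0.1 -0.1]
 [ 0.4 -0.2]
 [-0.  -0.3]
 [-0.5 -0.3]
 [-0.1  0.7]
 [ 0.1  0.2]
 [ 0.2 -0.2]]
 single, z fixed [ 0.47599495  0.13701641  0.02273286 -0.20484468]
 single, z fixed [ 0.47544916  0.13649438  0.02246521 -0.20871737]
deck [ 0.49905213 -0.21147136  0.07092801 -0.1417768 ] [[-0.4 -0. ]
 [ 0.2 -0.4]
 [-0.1  0.2]
 [-0.1 -0.5]
 [ 0.5 -0. ]
 [-0.1 -0.2]
 [ 0.2 -0.1]
 [ 0.1  0.8]
 [-0.8 -0.1]
 [-0.  -0.1]
 [ 0.1  0.3]]
 single [ 0.49893243 -0.21160498  0.06903911 -0.14249561]
 single [ 0.50475712 -0.20979867  0.05898086 -0.14167189]
salt [ 0.534 -0.055  0.1  ]
pepper [ 0.614 -0.075  0.1  ]
timer [ 0.399 -0.038  0.1  ]
jar2 [ 0.421 -0.367  0.1  ]
```

```bash
cat > go.py <<'E'
from h import *
from station import sense
import sys
# python3 go.py yaw_deg(of tool y)  x y z [x y z ...]: shifts from the present pose
def main():
    s=sense();T=R.from_rotvec(s["eef_rot"]);yaw=np.radians(float(sys.argv[1]))
    y=np.array([np.cos(yaw),np.sin(yaw),0]);z=np.array([0,0,-1.]);M=np.c_[np.cross(y,z),y,z]
    print("pos",np.round(s["tool_pos"],4),"yaw",np.degrees(np.arctan2(*T.as_matrix()[[1,0],1])).round(2),"F",np.round(s["contact_force"],1),"t",s["t"],"w",s["width"])
    print("turn",np.degrees((T.inv()*R.from_matrix(M)).as_rotvec()).round(2))
    for p in np.array(sys.argv[2:],float).reshape(-1,3): print(p,"->cm",(100*T.inv().apply(p-s["tool_pos"])).round(2))
main()
E
python3 go.py -11.82 .4057 .1521 .13 .4057 .1521 .032
```

```text
pos [0.2141 0.5334 0.2309] yaw 68.13 F [0.1 0.3 0.2] t 0.3 w 0.0857306781493116
turn [-4.000e-02  3.000e-02  7.995e+01]
[0.4057 0.1521 0.13  ] ->cm [-31.99 -28.24  10.1 ]
[0.4057 0.1521 0.032 ] ->cm [-31.99 -28.23  19.9 ]
```

Units first: shifts go in shares of 80 cm and turns go in shares of pi rad. So -28 cm / 80 = -0.35, -25.2 cm / 80 = -0.315, 70 degrees / 180 = 0.3889.

>>> carry_out(motion=[[[0, 0, 0.0389], [-0.035, -0.0313, 0.0063], 1], [[0, 0, 0.0778], [-0.07, -0.0625, 0.0125], 1], [[0, 0, 0.1167], [-0.105, -0.0925, 0.025], 1], [[0, 0, 0.1556], [-0.14, -0.1238, 0.0375], 1], [[0, 0, 0.1944], [-0.175, -0.155, 0.05], 1], [[0, 0, 0.2333], [-0.21, -0.185, 0.0625], 1], [[0, 0, 0.2722], [-0.245, -0.2163, 0.0625], 1], [[0, 0, 0.3111], [-0.28, -0.2475, 0.0625], 1], [[0, 0, 0.35], [-0.315, -0.2775, 0.0625], 1], [[0, 0, 0.3889], [-0.35, -0.3088, 0.0625], 1]])

```text
t: 1.13
tool_pos: [0.3825, 0.1985, 0.1815]
eef_rot: [2.264, 2.178, 0.001]
contact_force: [0.0, 0.3, 0.2]
width: 0.0852
grip_force: 0.0
```

```bash
python3 go.py -11.82 .4057 .1521 .09 .4057 .1521 .032
```

```text
pos [0.3825 0.1985 0.1815] yaw -2.21 F [0.  0.3 0.2] t 1.1333 w 0.08523245030504174
turn [ 0.04 -0.02  9.61]
[0.4057 0.1521 0.09  ] ->cm [-4.55  2.49  9.15]
[0.4057 0.1521 0.032 ] ->cm [-4.55  2.48 14.95]
```

Converted, 9.15 cm / 80 = 0.1144, -4.55 cm / 80 = -0.0569, 9.6 degrees / 180 = 0.0533.

>>> carry_out(motion=[[[0, 0, 0.0278], [-0.0288, 0.015, 0.0188], 1], [[0, 0, 0.0533], [-0.0563, 0.0313, 0.0375], 1], [[0, 0, 0.0533], [-0.0569, 0.0311, 0.075], 1], [[0, 0, 0.0533], [-0.0569, 0.0311, 0.1144], 1], [[0, 0, 0.0533], [-0.0569, 0.0311, 0.1144], 1], [[0, 0, 0.0533], [-0.0569, 0.0311, 0.1144], 1]])

```text
t: 1.63
tool_pos: [0.4036, 0.1533, 0.0885]
eef_rot: [-2.431, -1.986, 0.007]
contact_force: [-0.4, 0.4, 0.5]
width: 0.0856
grip_force: 0.0
```

```bash
python3 go.py -11.82 .4057 .1521 .032; python3 - <<'E'
from station import cams
from h import *
t=cams.capture("top");s=cams.capture("side")
for c in(t,s):print(P(c,[[.4057,.1521,.051],[.4057,.1521,.09]]).round(0).tolist())
u=P(s,[.4057,.1521,.04])[0].astype(int)
v=P(t,[.4057,.1521,.04])[0].astype(int)
cv2.imwrite("pics/g.png",np.hstack([crop(s["image"],max(u[0]-45,0),max(u[1]-50,0),90,100,4),crop(t["image"],v[0]-45,v[1]-50,90,100,4)]))
E
```

```text
pos [0.4036 0.1533 0.0885] yaw -11.5 F [-0.4  0.4  0.5] t 1.6333 w 0.08561553215977187
turn [-0.27  0.1   0.32]
[0.4057 0.1521 0.032 ] ->cm [-0.07  0.25  5.65]
[[174.0, 266.0], [170.0, 266.0]]
[[172.0, 212.0], [169.0, 205.0]]
```

View pics/g.png

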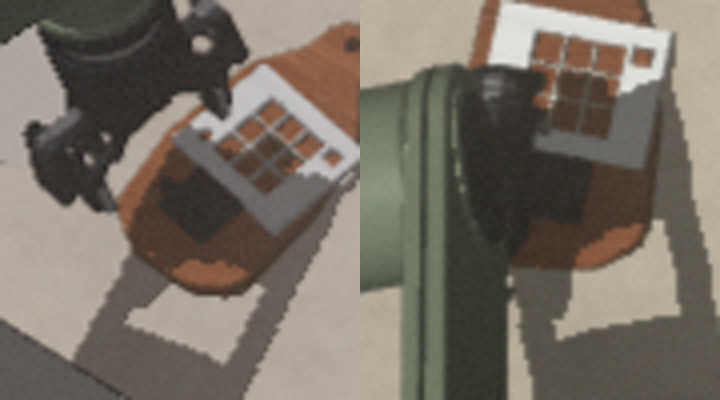

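The open fingers straddle the tab, but the rear one hangs over the blades. I'll narrow them before going down.

>>> carry_out(motion=[[[0, 0, 0], [0, 0, 0], 0.35], [[0, 0, 0], [0, 0, 0], 0.35], [[0, 0, 0], [0, 0, 0], 0.35], [[0, 0, 0], [0, 0, 0], 0.35], [[0, 0, 0], [0, 0, 0.0125], 0.35], [[0, 0, 0], [0, 0, 0.025], 0.35], [[0, 0, 0], [0, 0, 0.025], 0.35], [[0, 0, 0], [0, 0, 0.025], 0.35]])

```text
t: 2.4
tool_pos: [0.404, 0.1535, 0.0684]
eef_rot: [-2.431, -1.987, 0.005]
contact_force: [0.7, -0.3, -0.1]
width: 0.0298
grip_force: 0.0
```

```bash
python3 go.py -11.82 .4057 .1521 .032
```

```text
pos [0.404  0.1535 0.0684] yaw -11.48 F [ 0.7 -0.3 -0.1] t 2.4 w 0.0297515859432992
turn [-0.18  0.07  0.34]
[0.4057 0.1521 0.032 ] ->cm [-0.1   0.2   3.64]
```

Converted, 3.6 cm / 80 = 0.045, 3.3 cm / 80 = 0.0413, 0.3 degrees / 180 = 0.0017.

>>> carry_out(motion=[[[0, 0, 0.0017], [-0.0013, 0.0025, 0.0088], 0.35], [[0, 0, 0.0017], [-0.0013, 0.0025, 0.0175], 0.35], [[0, 0, 0.0017], [-0.0013, 0.0025, 0.0263], 0.35], [[0, 0, 0.0017], [-0.0013, 0.0025, 0.035], 0.35], [[0, 0, 0.0017], [-0.0013, 0.0025, 0.0413], 0.35], [[0, 0, 0.0017], [-0.0013, 0.0025, 0.045], 0.35], [[0, 0, 0.0017], [-0.0013, 0.0025, 0.045], 0.35], [[0, 0, 0.0017], [-0.0013, 0.0025, 0.045], 0.35]])

```text
t: 3.07
tool_pos: [0.4071, 0.1524, 0.0336]
eef_rot: [-2.437, -1.982, 0.001]
contact_force: [-0.8, 0.0, -0.0]
width: 0.0301
grip_force: 0.0
```

>>> carry_out(motion=[[[0, 0, 0], [0, 0, 0], 0.25], [[0, 0, 0], [0, 0, 0], 0.2], [[0, 0, 0], [0, 0, 0], 0.15], [[0, 0, 0], [0, 0, 0], 0.1], [[0, 0, 0], [0, 0, 0], 0.0], [[0, 0, 0], [0, 0, 0], 0.0], [[0, 0, 0], [0, 0, 0], 0.0], [[0, 0, 0], [0, 0, 0], 0.0]], grip_force=70)

```text
t: 3.73
tool_pos: [0.4077, 0.1525, 0.0344]
eef_rot: [2.437, 1.982, 0.001]
contact_force: [-1.2, -0.6, 5.7]
width: 0.0084
grip_force: 69.6
```

```bash
python3 go.py -11.82 .4057 .1521 .032
```

```text
pos [0.4077 0.1525 0.0344] yaw -11.77 F [-1.2 -0.6  5.7] t 3.7333 w 0.008364749741725673
turn [ 0.05 -0.02  0.05]
[0.4057 0.1521 0.032 ] ->cm [-0.08 -0.19  0.24]
```

Converted, -12 cm / 80 = -0.15, -11 cm / 80 = -0.1375.

>>> carry_out(motion=[[[0, 0, 0], [0, 0, -0.0038], 0], [[0, 0, 0], [0, 0, -0.0113], 0], [[0, 0, 0], [0, 0, -0.025], 0], [[0, 0, 0], [0, 0, -0.0438], 0], [[0, 0, 0], [0, 0, -0.0688], 0], [[0, 0, 0], [0, 0, -0.0938], 0], [[0, 0, 0], [0, 0, -0.1188], 0], [[0, 0, 0], [0, 0, -0.1375], 0], [[0, 0, 0], [0, 0, -0.15], 0], [[0, 0, 0], [0, 0, -0.15], 0]])

```text
t: 4.57
tool_pos: [0.4087, 0.1527, 0.156]
eef_rot: [2.436, 1.98, 0.006]
contact_force: [0.9, -0.0, -1.4]
width: 0.0081
grip_force: 68.7
```

```bash
python3 go.py -8.12 .3584 -.1914 .154
```

```text
pos [0.4087 0.1527 0.156 ] yaw -11.77 F [ 0.9 -0.  -1.4] t 4.5667 w 0.00809042754960923
turn [ 0.25 -0.09 -3.65]
[ 0.3584 -0.1914  0.154 ] ->cm [-34.71   2.09   0.15]
```

Converted, -22 cm / 80 = -0.275, -20.5 cm / 80 = -0.2563, -1.4 degrees / 180 = -0.0078.

>>> carry_out(motion=[[[0, 0, -0.0011], [-0.0125, 0.0013, 0], 0], [[0, 0, -0.0028], [-0.0375, 0.0025, 0], 0], [[0, 0, -0.0044], [-0.0688, 0.0038, 0], 0], [[0, 0, -0.0061], [-0.1, 0.0063, 0], 0], [[0, 0, -0.0078], [-0.1313, 0.0075, 0], 0], [[0, 0, -0.0094], [-0.1625, 0.01, 0], 0], [[0, 0, -0.0111], [-0.1938, 0.0113, 0], 0], [[0, 0, -0.0128], [-0.225, 0.0138, 0], 0], [[0, 0, -0.0144], [-0.2563, 0.015, 0], 0], [[0, 0, -0.0156], [-0.275, 0.0163, 0], 0]])

```text
t: 5.4
tool_pos: [0.3736, -0.0672, 0.1525]
eef_rot: [-2.389, -2.038, 0.003]
contact_force: [0.4, 0.3, -2.5]
width: 0.0082
grip_force: 68.6
```

```bash
python3 go.py -8.12 .3584 -.1914 .154
```

```text
pos [ 0.3736 -0.0672  0.1525] yaw -9.05 F [ 0.4  0.3 -2.5] t 5.4 w 0.00818950948513925
turn [-0.14  0.02 -0.93]
[ 0.3584 -0.1914  0.154 ] ->cm [-12.5    0.45  -0.15]
```

Converted, -12.5 cm / 80 = -0.1563, -12 cm / 80 = -0.15, -0.9 degrees / 180 = -0.005.

>>> carry_out(motion=[[[0, 0, -0.0011], [-0.0188, 0.0013, 0], 0], [[0, 0, -0.0022], [-0.0438, 0.0025, 0], 0], [[0, 0, -0.0033], [-0.075, 0.0038, 0], 0], [[0, 0, -0.0044], [-0.1063, 0.005, 0], 0], [[0, 0, -0.005], [-0.1313, 0.005, 0], 0], [[0, 0, -0.005], [-0.15, 0.005, 0], 0], [[0, 0, -0.005], [-0.1563, 0.005, 0], 0], [[0, 0, -0.005], [-0.1563, 0.005, 0], 0], [[0, 0, -0.005], [-0.1563, 0.005, 0], 0]])

```text
t: 6.15
tool_pos: [0.3589, -0.1889, 0.1529]
eef_rot: [-2.371, -2.057, -0.0]
contact_force: [-0.4, 0.4, -2.2]
width: 0.0083
grip_force: 68.6
```

```bash
python3 go.py -8.12 .3584 -.1914 .104; python3 - <<'E'
from station import cams
from h import *
t=cams.capture("top");s=cams.capture("side")
cv2.imwrite("pics/d.png",np.hstack([crop(t["image"],288,165,80,120,5),crop(s["image"],250,190,120,120,4)[:,:].copy() if 0 else crop(s["image"],265,180,80,120,5)]))
E
```

```text
pos [ 0.3589 -0.1889  0.1529] yaw -8.11 F [-0.4  0.4 -2.2] t 6.15 w 0.008342080199612627
turn [-0.1  -0.1   0.01]
[ 0.3584 -0.1914  0.104 ] ->cm [-0.27 -0.01  4.89]
```

View pics/d.png

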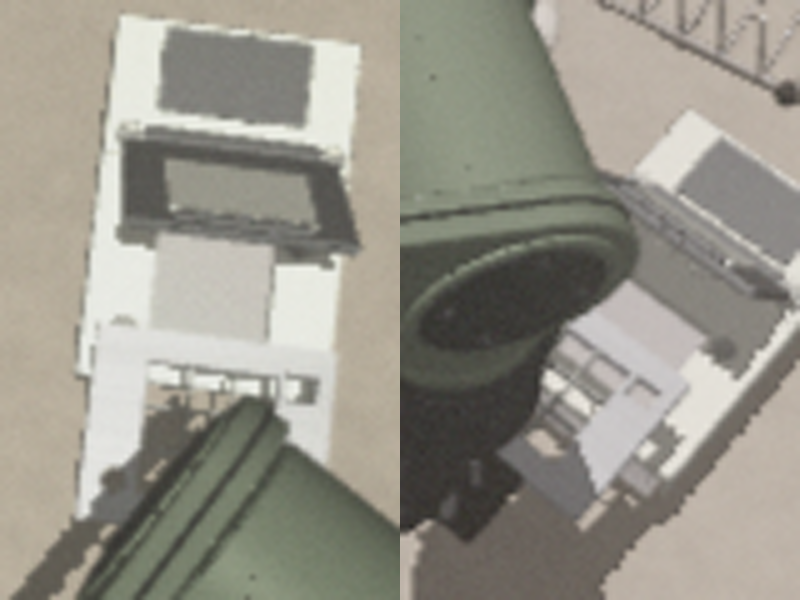

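Top crop: plate rear corners at (97,328) and (338,352), slot at (303,390), hole at (113,477). Side crop: rear-right corner at (290,382), front-right at (190,518), slot at (243,391). I'll fit the held plate.

```bash
python3 - <<'E'
from fit import *
from station import cams
t=cams.capture("top");s=cams.capture("side")
pl=np.array([[.042,.052,.008],[.042,-.052,.008],[.024,-.038,.008],[-.024,.038,.008]])
ut=px([(97,328),(338,352),(303,390),(113,477)],5,(288,165))
ps=np.array([[.042,-.052,.008],[-.042,-.052,.008],[.024,-.038,.008]])
us=px([(290,382),(190,518),(243,391)],5,(265,180))
x,r=pose_fit([(t,pl,ut),(s,ps,us)],[.43,-.2,.13,-.14]);print(x,r)
tcp=np.array([.3589,-.1889]);M=R.from_euler("z",x[3]).as_matrix()[:2,:2]
print("origin-tcp in plate axes",(x[:2]-tcp)@M)
E
```

```text
[ 0.42830506 -0.19931528  0.13921218 -0.11586366] [[-0.  -0.5]
 [-0.  -0.7]
 [-0.1 -0.6]
 [ 0.6  1.1]
 [ 0.5 -0.2]
 [-1.5  0.3]
 [ 0.3  0.2]]
origin-tcp in plate axes [ 0.07014378 -0.0023219 ]
```

```bash
python3 go.py -8.12 .3605 -.1905 .100 .4298 -.2004 .100 .4298 -.2004 .0945
```

```text
pos [ 0.3594 -0.1887  0.1535] yaw -8.0 F [ 1.6  0.1 -1.2] t 6.35 w 0.008170869636607982
turn [-0.03 -0.03  0.12]
[ 0.3605 -0.1905  0.1   ] ->cm [-0.17  0.13  5.35]
[ 0.4298 -0.2004  0.1   ] ->cm [-0.18  7.13  5.35]
[ 0.4298 -0.2004  0.0945] ->cm [-0.19  7.13  5.9 ]
```

Converted, 5.3 cm / 80 = 0.0663, 5 cm / 80 = 0.0625, 0.1 degrees / 180 = 0.0006.

>>> carry_out(motion=[[[0, 0, 0.0006], [-0.0013, 0, 0.0063], 0], [[0, 0, 0.0006], [-0.0025, 0, 0.0188], 0], [[0, 0, 0.0006], [-0.0025, 0, 0.0313], 0], [[0, 0, 0.0006], [-0.0025, 0, 0.0438], 0], [[0, 0, 0.0006], [-0.0025, 0, 0.055], 0], [[0, 0, 0.0006], [-0.0025, 0, 0.0625], 0], [[0, 0, 0.0006], [-0.0025, 0, 0.0663], 0], [[0, 0, 0.0006], [-0.0025, 0, 0.0663], 0], [[0, 0, 0.0006], [-0.0025, 0, 0.0663], 0]])

```text
t: 7.1
tool_pos: [0.3593, -0.1918, 0.1007]
eef_rot: [-2.374, -2.057, 0.0]
contact_force: [0.1, 0.0, -2.3]
width: 0.008
grip_force: 68.6
```

Converted, 7.1 cm / 80 = 0.0888, 6.8 cm / 80 = 0.085.

>>> carry_out(motion=[[[0, 0, 0], [0, 0.0063, 0], 0], [[0, 0, 0], [0, 0.015, 0], 0], [[0, 0, 0], [0, 0.025, 0], 0], [[0, 0, 0], [0, 0.0375, 0], 0], [[0, 0, 0], [0, 0.05, 0], 0], [[0, 0, 0], [0, 0.0625, 0], 0], [[0, 0, 0], [0, 0.075, 0], 0], [[0, 0, 0], [0, 0.085, 0], 0], [[0, 0, 0], [0, 0.0888, 0], 0], [[0, 0, 0], [0, 0.0888, 0], 0]])

```text
t: 7.93
tool_pos: [0.4304, -0.202, 0.1008]
eef_rot: [2.373, 2.058, 0.0]
contact_force: [0.2, -0.4, -2.3]
width: 0.0084
grip_force: 68.6
```

```bash
python3 go.py -8.12 .4298 -.2004 .097 .4298 -.2004 .0945
```

```text
pos [ 0.4304 -0.202   0.1008] yaw -8.14 F [ 0.2 -0.4 -2.3] t 7.9333 w 0.008419613304160046
turn [ 0.01  0.01 -0.02]
[ 0.4298 -0.2004  0.097 ] ->cm [ 0.15 -0.08  0.38]
[ 0.4298 -0.2004  0.0945] ->cm [ 0.15 -0.08  0.63]
```

Converted, 0.65 cm / 80 = 0.0081, 0.15 cm / 80 = 0.0019.

>>> carry_out(motion=[[[0, 0, 0], [0.0019, -0.0013, 0.0013], 0], [[0, 0, 0], [0.0019, -0.0013, 0.0038], 0], [[0, 0, 0], [0.0019, -0.0013, 0.0056], 0], [[0, 0, 0], [0.0019, -0.0013, 0.0075], 0], [[0, 0, 0], [0.0019, -0.0013, 0.0081], 0], [[0, 0, 0], [0.0019, -0.0013, 0.0081], 0]])

```text
t: 8.43
tool_pos: [0.4284, -0.2001, 0.0942]
eef_rot: [-2.374, -2.057, 0.0]
contact_force: [-0.2, 0.1, -1.2]
width: 0.0083
grip_force: 68.7
```

Converted, 0.1 cm / 80 = 0.0013, 0.05 cm / 80 = 0.0006.

>>> carry_out(motion=[[[0, 0, 0], [0, 0, 0.0006], 0], [[0, 0, 0], [0, 0, 0.0013], 0], [[0, 0, 0], [0, 0, 0.0013], 0]])

```text
t: 8.68
tool_pos: [0.4287, -0.2002, 0.0932]
eef_rot: [2.374, 2.057, -0.0]
contact_force: [0.3, 0.6, -1.3]
width: 0.0084
grip_force: 68.6
```

Converted, 0.1 cm / 80 = 0.0013, 0.05 cm / 80 = 0.0006.

>>> carry_out(motion=[[[0, 0, 0], [0, 0, 0.0006], 0], [[0, 0, 0], [0, 0, 0.0013], 0], [[0, 0, 0], [0, 0, 0.0013], 0]])

```text
t: 8.93
tool_pos: [0.4287, -0.2002, 0.0922]
eef_rot: [2.374, 2.057, -0.0]
contact_force: [0.4, 1.1, -1.4]
width: 0.0082
grip_force: 68.6
```

Converted, 0.1 cm / 80 = 0.0013, 0.05 cm / 80 = 0.0006.

>>> carry_out(motion=[[[0, 0, 0], [0, 0, 0.0006], 0], [[0, 0, 0], [0, 0, 0.0013], 0], [[0, 0, 0], [0, 0, 0.0013], 0]])

```text
t: 9.18
tool_pos: [0.4287, -0.2002, 0.0912]
eef_rot: [2.374, 2.057, -0.0]
contact_force: [0.8, -0.2, -1.9]
width: 0.0084
grip_force: 68.6
```

Converted, 0.1 cm / 80 = 0.0013, 0.05 cm / 80 = 0.0006.

>>> carry_out(motion=[[[0, 0, 0], [0, 0, 0.0006], 0], [[0, 0, 0], [0, 0, 0.0013], 0], [[0, 0, 0], [0, 0, 0.0013], 0]])

```text
t: 9.43
tool_pos: [0.4287, -0.2002, 0.0902]
eef_rot: [2.374, 2.057, 0.0]
contact_force: [0.1, 0.2, -1.2]
width: 0.0082
grip_force: 68.6
```

Converted, 0.1 cm / 80 = 0.0013, 0.05 cm / 80 = 0.0006.

>>> carry_out(motion=[[[0, 0, 0], [0, 0, 0.0006], 0], [[0, 0, 0], [0, 0, 0.0013], 0], [[0, 0, 0], [0, 0, 0.0013], 0]])

```text
t: 9.68
tool_pos: [0.4287, -0.2002, 0.0892]
eef_rot: [2.374, 2.057, 0.0]
contact_force: [-0.4, -0.1, -1.4]
width: 0.0084
grip_force: 68.6
```

Converted, 0.1 cm / 80 = 0.0013, 0.05 cm / 80 = 0.0006.

>>> carry_out(motion=[[[0, 0, 0], [0, 0, 0.0006], 0], [[0, 0, 0], [0, 0, 0.0013], 0], [[0, 0, 0], [0, 0, 0.0013], 0]])

```text
t: 9.93
tool_pos: [0.4287, -0.2002, 0.0882]
eef_rot: [2.374, 2.057, 0.0]
contact_force: [0.5, -0.4, -1.6]
width: 0.0083
grip_force: 68.6
```

Converted, 0.1 cm / 80 = 0.0013, 0.05 cm / 80 = 0.0006.

>>> carry_out(motion=[[[0, 0, 0], [0, 0, 0.0006], 0], [[0, 0, 0], [0, 0, 0.0013], 0], [[0, 0, 0], [0, 0, 0.0013], 0]])

```text
t: 10.18
tool_pos: [0.4287, -0.2002, 0.0873]
eef_rot: [2.374, 2.058, -0.0]
contact_force: [-0.1, 0.0, -1.4]
width: 0.0081
grip_force: 68.7
```

>>> carry_out(motion=[[[0, 0, 0], [0, 0, 0.0004], 0], [[0, 0, 0], [0, 0, 0.0006], 0], [[0, 0, 0], [0, 0, 0.0006], 0]])

```text
t: 10.43
tool_pos: [0.4287, -0.2002, 0.0872]
eef_rot: [-2.374, -2.058, 0.0]
contact_force: [-1.6, 0.3, 3.5]
width: 0.0079
grip_force: 69.5
```

Bottomed out at TCP z = 0.0872 against 0.0874 predicted for seated, with no load at the pins. Releasing.

Converted, -3.5 cm / 80 = -0.0438, -2.7 cm / 80 = -0.0338.

>>> carry_out(motion=[[[0, 0, 0], [0, 0, -0.0005], 0], [[0, 0, 0], [0, 0, -0.0005], 0.1], [[0, 0, 0], [0, 0, -0.0005], 0.2], [[0, 0, 0], [0, 0, -0.0005], 0.35], [[0, 0, 0], [0, 0, -0.0005], 0.35], [[0, 0, 0], [0, 0, -0.0005], 0.35], [[0, 0, 0], [0, 0, -0.0063], 0.35], [[0, 0, 0], [0, 0, -0.0188], 0.35], [[0, 0, 0], [0, 0, -0.0338], 0.35], [[0, 0, 0], [0, 0, -0.0438], 0.35]])

```text
t: 11.27
tool_pos: [0.4294, -0.2007, 0.1236]
eef_rot: [2.373, 2.056, 0.001]
contact_force: [0.8, -1.2, -0.1]
width: 0.0295
grip_force: 0.0
```

Converted, 17 cm / 80 = 0.2125, 14 cm / 80 = 0.175.

>>> carry_out(motion=[[[0, 0, 0], [0, -0.0125, -0.0125], 0.35], [[0, 0, 0], [0, -0.0375, -0.0375], 0.1], [[0, 0, 0], [0, -0.0625, -0.075], 0], [[0, 0, 0], [0, -0.075, -0.1125], 0], [[0, 0, 0], [0, -0.075, -0.1375], 0], [[0, 0, 0], [0.075, -0.075, -0.1625], 0], [[0, 0, 0], [0.125, -0.075, -0.1625], 0], [[0, 0, 0], [0.175, -0.075, -0.1625], 0], [[0, 0, 0], [0.2125, -0.075, -0.1625], 0], [[0, 0, 0], [0.2125, -0.075, -0.1625], 0]])

```text
t: 12.1
tool_pos: [0.3938, -0.0179, 0.2532]
eef_rot: [-2.367, -2.066, -0.006]
contact_force: [0.4, -0.3, -0.2]
width: -0.0001
grip_force: 0.0
```

```bash
python3 - <<'E'
from fit import *
from station import cams,sense
t=cams.capture("top");s=cams.capture("side")
print(sense()["tool_pos"])
cv2.imwrite("pics/e.png",np.hstack([crop(t["image"],295,160,66,100,6),crop(s["image"],276,190,66,100,6)]))
M=R.from_euler("z",-.1418).as_matrix();o=np.array([.499,-.2115,0])
k=px([(372,325),(82,305)],6,(298,160))
for a in np.arange(.9,1.4,.05):
  X=np.array([[.064-.104*np.cos(a),y,.0865+.104*np.sin(a)] for y in(-.05,.05)])@M.T+o
  print(round(a,2),(P(t,X)-k).round(1).tolist())
E
```

```text
[ 0.39364003 -0.02171455  0.25262707]
0.9 [[-0.9, 6.8], [0.4, 4.4]]
0.95 [[-0.5, 4.7], [0.8, 2.3]]
1.0 [[-0.0, 2.5], [1.1, 0.1]]
1.05 [[0.4, 0.3], [1.4, -2.1]]
1.1 [[0.8, -2.0], [1.8, -4.5]]
1.15 [[1.3, -4.3], [2.1, -6.8]]
1.2 [[1.7, -6.7], [2.4, -9.2]]
1.25 [[2.0, -9.2], [2.8, -11.6]]
1.3 [[2.4, -11.6], [3.1, -14.1]]
1.35 [[2.7, -14.1], [3.4, -16.6]]
```

View pics/e.png

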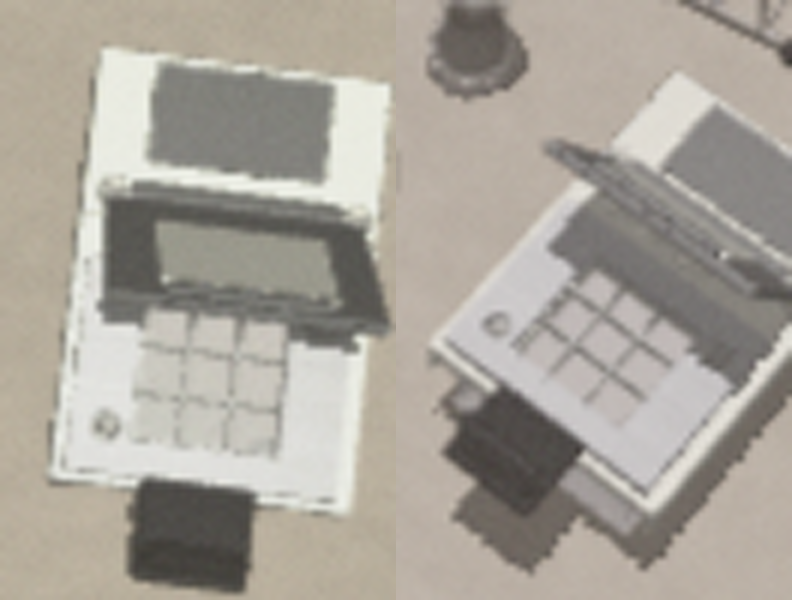

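The plate lies flat on the deck with the pin showing through the round hole at (107,425), and the lid is at about 1.03 rad. Next I close the lid from behind with shut fingers.

```bash
python3 - <<'E'
import numpy as np
c,s=np.cos(-.1418),np.sin(-.1418)
for x in(52,):print(.501+x/1e3*c,-.2115+x/1e3*s)
E
python3 go.py -8.12 .5525 -.2188 .235 .5525 -.2188 .157
```

```text
0.5524780871588065 -0.21884891437358753
pos [ 0.3936 -0.0217  0.2526] yaw -7.88 F [-0.8 -0.7  1.2] t 12.2 w 1.9340280312151625e-05
turn [0.09 0.03 0.24]
[ 0.5525 -0.2188  0.235 ] ->cm [-17.34  18.44   1.8 ]
[ 0.5525 -0.2188  0.157 ] ->cm [-17.34  18.42   9.6 ]
```

Converted, 18.4 cm / 80 = 0.23, 1.8 cm / 80 = 0.0225, 0.2 degrees / 180 = 0.0011.

>>> carry_out(motion=[[[0, 0, 0], [-0.0125, 0.0188, 0], 0], [[0, 0, 0], [-0.0375, 0.05, 0], 0], [[0, 0, 0], [-0.0688, 0.0875, 0], 0], [[0, 0, 0], [-0.1, 0.125, 0], 0], [[0, 0, 0], [-0.1375, 0.1625, 0], 0], [[0, 0, 0.0011], [-0.175, 0.2, 0], 0], [[0, 0, 0.0011], [-0.2063, 0.225, 0.0063], 0], [[0, 0, 0.0011], [-0.2163, 0.23, 0.0125], 0], [[0, 0, 0.0011], [-0.2163, 0.23, 0.0225], 0], [[0, 0, 0.0011], [-0.2163, 0.23, 0.0225], 0]])

```text
t: 13.03
tool_pos: [0.5489, -0.2214, 0.2311]
eef_rot: [-2.377, -2.047, 0.003]
contact_force: [-0.7, 0.6, -0.6]
width: 0.0004
grip_force: 0.0
```

Converted, 7.8 cm / 80 = 0.0975, 7 cm / 80 = 0.0875.

>>> carry_out(motion=[[[0, 0, 0], [0, 0, 0.0125], 0], [[0, 0, 0], [0, 0, 0.0313], 0], [[0, 0, 0], [0, 0, 0.05], 0], [[0, 0, 0], [0, 0, 0.0688], 0], [[0, 0, 0], [0, 0, 0.0875], 0], [[0, 0, 0], [0, 0, 0.0975], 0], [[0, 0, 0], [0, 0, 0.0975], 0], [[0, 0, 0], [0, 0, 0.0975], 0]])

```text
t: 13.7
tool_pos: [0.5506, -0.2198, 0.1557]
eef_rot: [-2.376, -2.054, 0.0]
contact_force: [0.0, -1.0, -0.6]
width: -0.0003
grip_force: 0.0
```

```bash
python3 go.py -8.12 .5525 -.2188 .157
```

```text
pos [ 0.5506 -0.2198  0.1557] yaw -8.32 F [ 0.  -1.  -0.6] t 13.7 w -0.0003072537063181648
turn [-0.04 -0.02 -0.2 ]
[ 0.5525 -0.2188  0.157 ] ->cm [ 0.13  0.18 -0.13]
```

Converted, -4 cm / 80 = -0.05, -3.7 cm / 80 = -0.0463.

>>> carry_out(motion=[[[0, 0, 0], [0, -0.0063, 0.0031], 0], [[0, 0, 0], [0, -0.0125, 0.0063], 0], [[0, 0, 0], [0, -0.0175, 0.01], 0], [[0, 0, 0], [0, -0.0225, 0.0131], 0], [[0, 0, 0], [0, -0.0288, 0.0194], 0], [[0, 0, 0], [0, -0.035, 0.0263], 0], [[0, 0, 0], [0, -0.0413, 0.0338], 0], [[0, 0, 0], [0, -0.0463, 0.0413], 0], [[0, 0, 0], [0, -0.05, 0.05], 0], [[0, 0, 0], [0, -0.05, 0.05], 0]])

```text
t: 14.53
tool_pos: [0.5094, -0.214, 0.1134]
eef_rot: [-2.375, -2.05, 0.002]
contact_force: [-0.4, 0.5, -1.0]
width: 0.0002
grip_force: 0.0
```

Converted, 2.2 cm / 80 = 0.0275, 1.8 cm / 80 = 0.0225.

>>> carry_out(motion=[[[0, 0, 0], [0, -0.0019, 0.0044], 0], [[0, 0, 0], [0, -0.0038, 0.0088], 0], [[0, 0, 0], [0, -0.005, 0.0138], 0], [[0, 0, 0], [0, -0.0056, 0.0181], 0], [[0, 0, 0], [0, -0.0063, 0.0225], 0], [[0, 0, 0], [0, -0.0069, 0.0275], 0], [[0, 0, 0], [0, -0.0069, 0.0275], 0]])

```text
t: 15.12
tool_pos: [0.5055, -0.2138, 0.0927]
eef_rot: [-2.377, -2.052, 0.001]
contact_force: [0.1, 0.3, -0.3]
width: 0.0004
grip_force: 0.0
```

Converted, 0.4 cm / 80 = 0.005, 0.2 cm / 80 = 0.0025.

>>> carry_out(motion=[[[0, 0, 0], [0, 0, 0.0025], 0], [[0, 0, 0], [0, 0, 0.005], 0], [[0, 0, 0], [0, 0, 0.005], 0], [[0, 0, 0], [0, 0, 0.005], 0]])

```text
t: 15.45
tool_pos: [0.5062, -0.2142, 0.0898]
eef_rot: [2.377, 2.053, 0.0]
contact_force: [-0.6, -0.5, 0.7]
width: 0.0003
grip_force: 0.3
```

Converted, 0.2 cm / 80 = 0.0025, 0.1 cm / 80 = 0.0013.

>>> carry_out(motion=[[[0, 0, 0], [0, 0, 0.0013], 0], [[0, 0, 0], [0, 0, 0.0025], 0], [[0, 0, 0], [0, 0, 0.0025], 0]])

```text
t: 15.7
tool_pos: [0.5064, -0.2144, 0.0896]
eef_rot: [2.377, 2.053, 0.0]
contact_force: [-2.4, 2.6, 9.7]
width: -0.0002
grip_force: 4.9
```

```bash
python3 - <<'E'
from h import *
from station import cams,sense
print(sense()["contact_force"],sense()["tool_pos"])
t=cams.capture("top");s=cams.capture("side")
cv2.imwrite("pics/f.png",np.hstack([crop(t["image"],295,160,66,100,6),crop(s["image"],276,190,66,100,6)]))
E
```

```text
[-2.43448509  2.63857229  9.72373012] [ 0.50639296 -0.21435585  0.08957353]
```

View pics/f.png

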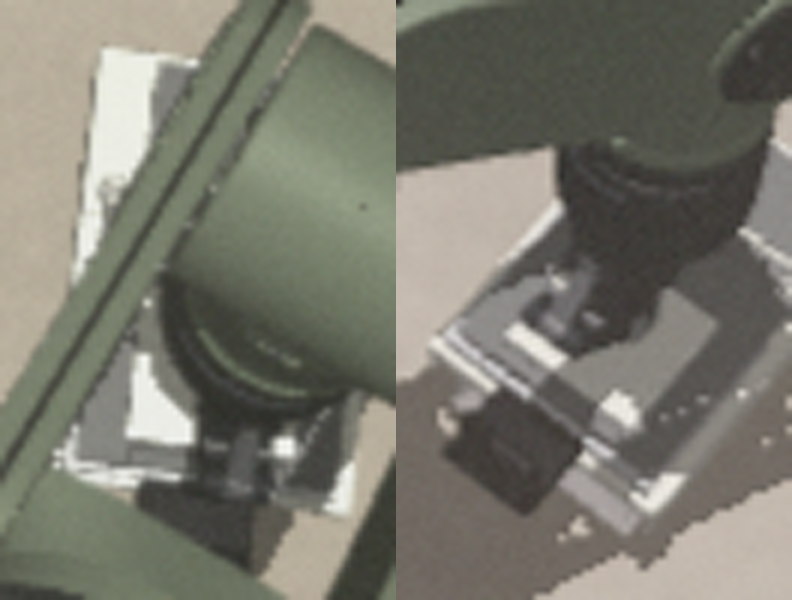

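The lid looks down, but contact came about 2.6 mm high. I'll press once more nearer the front edge to make sure.

Converted, -1.6 cm / 80 = -0.02, -0.9 cm / 80 = -0.0113.

>>> carry_out(motion=[[[0, 0, 0], [0, 0, -0.005], 0], [[0, 0, 0], [0, 0, -0.0113], 0], [[0, 0, 0], [0, -0.01, -0.0113], 0], [[0, 0, 0], [0, -0.02, -0.0113], 0], [[0, 0, 0], [0, -0.02, -0.0063], 0], [[0, 0, 0], [0, -0.02, -0.0025], 0], [[0, 0, 0], [0, -0.02, -0.0025], 0]])

```text
t: 16.38
tool_pos: [0.4895, -0.2117, 0.0898]
eef_rot: [-2.377, -2.052, 0.001]
contact_force: [-0.8, 0.2, 3.0]
width: -0.0001
grip_force: 1.3
```

Converted, 0.2 cm / 80 = 0.0025, 0.1 cm / 80 = 0.0013.

>>> carry_out(motion=[[[0, 0, 0], [0, 0, 0.0013], 0], [[0, 0, 0], [0, 0, 0.0025], 0], [[0, 0, 0], [0, 0, 0.0025], 0]])

```text
t: 16.63
tool_pos: [0.4897, -0.2118, 0.0894]
eef_rot: [-2.376, -2.053, 0.002]
contact_force: [-6.2, 3.1, 15.3]
width: 0.0002
grip_force: 7.4
```

Converted, 0.2 cm / 80 = 0.0025, 0.1 cm / 80 = 0.0013.

>>> carry_out(motion=[[[0, 0, 0], [0, 0, 0.0013], 0], [[0, 0, 0], [0, 0, 0.0025], 0], [[0, 0, 0], [0, 0, 0.0025], 0]])

```text
t: 16.88
tool_pos: [0.4898, -0.2119, 0.0891]
eef_rot: [-2.376, -2.053, 0.002]
contact_force: [-10.6, 5.2, 24.5]
width: -0.0002
grip_force: 12.3
```

Converted, -15 cm / 80 = -0.1875, -14 cm / 80 = -0.175.

>>> carry_out(motion=[[[0, 0, 0], [0, 0, -0.005], 0], [[0, 0, 0], [0, 0, -0.0125], 0], [[0, 0, 0], [0, 0, -0.0375], 0], [[0, 0, 0], [0, 0, -0.075], 0], [[0, 0, 0], [0, 0, -0.1125], 0], [[0, 0, 0], [0, 0, -0.15], 0], [[0, 0, 0], [0.0375, -0.025, -0.175], 0], [[0, 0, 0], [0.075, -0.0625, -0.1875], 0], [[0, 0, 0], [0.1125, -0.1, -0.1875], 0], [[0, 0, 0], [0.15, -0.125, -0.1875], 0]])

```text
t: 17.72
tool_pos: [0.4075, -0.0777, 0.2361]
eef_rot: [2.379, 2.051, 0.001]
contact_force: [0.5, 1.3, -0.2]
width: -0.0001
grip_force: 0.0
```

>>> carry_out(motion=[[[0, 0, 0], [0.0375, 0, 0], 0], [[0, 0, 0], [0.075, 0, 0], 0], [[0, 0, 0], [0.1, 0, 0], 0], [[0, 0, 0], [0.1, 0, 0], 0], [[0, 0, 0], [0.1, 0, 0], 0], [[0, 0, 0], [0.1, 0, 0], 0]])

```text
t: 18.22
tool_pos: [0.4203, 0.0001, 0.2354]
eef_rot: [-2.378, -2.053, 0.001]
contact_force: [-0.3, -0.5, 0.4]
width: -0.0004
grip_force: 0.0
```

```bash
python3 - <<'E'
from fit import *
from station import cams,sense
print(sense()["tool_pos"],sense()["contact_force"])
t=cams.capture("top");s=cams.capture("side")
M=R.from_euler("z",-.1418).as_matrix();o=np.array([.499,-.2115,0])
A=crop(t["image"],295,160,66,100,6);B=crop(s["image"],276,190,66,100,6)
for c,I,off in((t,A,(295,160)),(s,B,(276,190))):
  for a,col in((0,(0,255,0)),(.1,(0,0,255))):
    q=np.array([[.064-.104*np.cos(a),y,.087+.104*np.sin(a)] for y in(.05,-.05)])@M.T+o
    for p in P(c,q): cv2.circle(I,tuple(int(v) for v in (p+.5-off)*6),3,col,1)
cv2.imwrite("pics/z.png",np.hstack([A,B]))
E
```

```text
[4.20279723e-01 1.31515066e-04 2.35412554e-01] [-0.32856181 -0.54986429  0.44058881]
```

View pics/z.png

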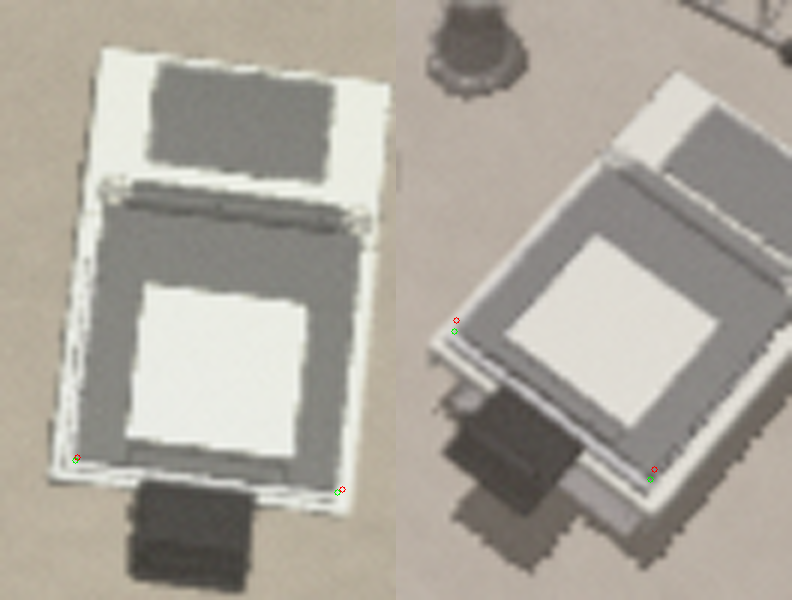

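The lid's front corners sit at the predicted closed positions (green marks, top view (76,460) and (338,491)). The raised white panel explains the higher contact. Handing in.

```bash
python3 -c "
from station import workorder
print(workorder.job_done())"
```

```text
the job is handed in; nothing more can be done
None
```

The blade plate is seated flat over both pins with its tab to the front, the press lid is fully closed over it, and the job was handed in after about 18 s of robot time; no verdict came back.

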